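# Turn a pot stand over onto the drying rack

## Task

Without gripping it, turn the small wooden pot stand upside down onto the drying rack so that its wet feet can dry: with the fingertips push it up against the rack's front edge, work it up on that edge until it tips over and lies face down on the rack, then push it on until no part of it overhangs the rack. Never pick the stand up or carry it, do not press on it hard, and leave the watering rose on the rack, the label bundle and the roll of tape where they are.

Things in the scene. Friction and masses are not known exactly. Their poses are not given: they have to be found in the camera images.
- rack: low slatted wooden drying rack, fixed, 150 deep (x) by 360 wide (y) by 20 high; origin at the centre of its underside on the bench; x points away from the robot, z up, yaw up to 0.15 rad. The front is a solid upright rail 20 high at x = -75 mm, a wall to push against; the top is level at 20 mm, slats along x, no rim.
- rack_front (a point): middle of the upper front edge of the rack, 20 mm above the bench, same axes as the rack
- stand_center (a point): centre (mid-thickness) of the loose pot stand, pale wood, 0.13 to 0.25 kg, 16 thick (z): slats along y form a board 90 (x) by 130 (y) by 9, on two feet 100 long (x), 16 wide, 7 high at y = -47, +47 mm that stick out 5 at both ends. It starts on its feet on the bench, z up, x towards the rack (within 0.25 rad), feet 20 to 75 mm from the rack. Upside down, its z points down.
- stand_far_left (a point): corner of the outline of the stand (over the feet ends), at +50, +65 mm from its centre in its own x, y, half-way in the thickness; one of the two corners nearest the rack at the start
- stand_far_right (a point): corner of the outline of the stand at +50, -65 mm, half-way in the thickness; nearest the rack at the start
- stand_near_left (a point): corner of the outline of the stand at -50, +65 mm, half-way in the thickness; nearest the robot at the start
- stand_near_right (a point): corner of the outline of the stand at -50, -65 mm, half-way in the thickness; nearest the robot at the start
- rose: loose brass watering rose, a cone 70 across and 59 high standing on its face on the left part of the rack, beside the free place where the stand goes; origin at the centre of its underside. To be left alone.
- labels: loose bundle of white stick labels, 109 by 17 by 15, lying on the bench left of the stand; origin at the centre of its underside. To be left alone.
- tape: loose roll of tape, a ring 98 across and 25 high lying flat on the bench right of the stand; origin at the centre of its underside. To be left alone.
Not all that is in view belongs to the job. Of the things that look like the part that bears stand_center, take the one that is nearest to the robot's base at the start.

How it is judged:
By the outcome, as a careful person would: the job done as asked, in the order asked, and still so for the second after the job is handed in, with the robot touching nothing.
It also fails if it takes over 69 s, if anything falls off the work surface, if the arm or the gripper's body presses on something with over 40 N, if the wrist force passes 120 N, or if a joint passes its speed limit or range.

## Robot

A 7-joint arm with a two-finger parallel gripper is mounted at the origin on the work surface; the furniture and walls round the work are solid. World frame = base frame: x ahead of the robot, y to its left, z up, the work surface at z = 0. Lengths are in m, angles in rad, forces in N, time in s.
With the tool pointing down it reaches from about 0.35 to 0.775 m from the base axis. Payload 3.1 kg.
Tool frame: the origin (TCP) lies at the very end of the fingers, on their centre line; the grasp point (between the pads) lies 19 mm behind it; z points along the fingers, y is the line along which they close (so a half turn about z gives the same grasp; the last joint's range is limited). The gripper opens to 85 mm and grips with 20 to 120 N. Pads are 22 mm wide; open, the fingers measure 114 mm over their backs; the gripper's body (76 mm by 85 mm) begins 54 mm behind the grasp point. The pads swing forward as they close: fully open they stand 13 mm farther back than shut.
Start: joints at [1.198, 0.311, 0.014, 1.512, -0.004, 1.319, -0.027], TCP at [0.179, -0.52, 0.231] pointing down, gripper open.
Joint ranges: [-2.7, 2.7], [-0.3, 1.91], [-1.27, 1.3], [0.12, 2.57], [-1.44, 4.58], [0.2, 2.03], [-3.05, 3.05]. Speed limits (rad/s): [2.79, 2.79, 3.14, 3.14, 3.14, 3.14, 3.14].

## Interface

Orientations are given as a unit quaternion [w, x, y, z].
In Python, from bench import r gives the robot as it stands. The module is installed in compiled form; this text tells all that it offers. Calls block until the motion is done:
- r.reach(position, orientation): joint-space move of the TCP to a pose.
- r.move_linear(position, velocity=0.15, frame=None, contact_N=None): straight line of the TCP; frame=None keeps the orientation; velocity is the mean speed in m/s. With contact_N (N) it stops when the force on the tool has changed by that much, and returns True; else False.
- r.movej(angles): joint-space move.
- r.grip(opening, grip_force=None): opening from 0.0 (shut) to 1.0 (fully open); grip_force is the grip in N (None keeps the last); returns when the fingers have stopped.
- r.sleep(seconds).
- r.inverse_kinematics(position, orientation): joint angles nearest the present ones, or None.
- r.state(): the state.
- r.camera(name): name is "scene" or "top" or "wrist"; returns a dict with "image" (420x560x3 uint8, blue, green, red), "fov_y" (degrees; the focal length in pixels is half the picture's height over the tangent of half this angle, whatever the lens; pixels are square), "cx", "cy" (the principal point, pixels), "dist_coeffs" ([k1, k2, p1, p2, k3] as OpenCV has them; the pictures are not rectified), "T" (4x4, takes a point from camera to world coordinates). Camera axes: x right, y up, looking along -z (the intrinsics and any distortion apply to the point x, -y, -z); pixel columns grow to the right and rows downward; lengths in m; the calibration is good to about 2 mm. A picture is of the moment at which its call begins. There is no depth.
A pose or a line that the arm cannot do raises r.Unreachable and nothing moves.
- r.finish_job(): hands the job in; it is judged then, once.
The state is a dict: "clock": time; "joint_positions": joint angles; "joint_velocities": joint speeds; "tau": joint torques, N m; "tool_pos": TCP position; "ee_rot": TCP orientation; "wrist_force": force on the tool from outside, world axes, zero at the start; "torque": the same for the moment, N m; "grip_width": opening from 0.0 (shut) to 1.0 (fully open); "finger_force": force on a finger pad.
Only numpy, scipy, OpenCV 4.12 (cv2) and the standard library are available. Lean on these libraries where they do the work, as an engineer would, in place of code of your own. Each camera call takes 0.05 s, during which the arm holds its last target. There are 200 camera calls.

## Working session

There is one attempt and no reset: what is moved stays moved. The work goes in short steps, each a Python script; the robot and the scene stay as the last script left them, time stands still between calls to the robot, and variables do not carry over. Pictures are saved under pics/ and viewed, at most 11 in all, crops included, and the job is handed in when it is done.

```bash
mkdir -p pics
cat > h.py <<'E'
import numpy as np, cv2
from bench import r
def K(c):
    h=c["image"].shape[0]; f=h/2/np.tan(np.radians(c["fov_y"])/2)
    return np.array([[f,0,c["cx"]],[0,f,c["cy"]],[0,0,1]]), np.array(c["dist_coeffs"],float)
def ray(c,uv):
    k,d=K(c); p=cv2.undistortPoints(np.array(uv,float).reshape(-1,1,2),k,d).reshape(-1,2)
    T=np.array(c["T"]); v=np.c_[p[:,0],-p[:,1],-np.ones(len(p))]@T[:3,:3].T
    return T[:3,3],v
def plane(c,uv,z):
    o,v=ray(c,uv); return o+v*((z-o[2])/v[:,2])[:,None]
def proj(c,P):
    k,d=K(c); T=np.array(c["T"]); q=(np.array(P,float).reshape(-1,3)-T[:3,3])@T[:3,:3]
    q=q*[1,-1,-1]
    return cv2.projectPoints(q,np.zeros(3),np.zeros(3),k,d)[0].reshape(-1,2)
def save(c,n,s=None):
    im=c["image"]
    if s: im=cv2.resize(im,None,fx=s,fy=s,interpolation=cv2.INTER_CUBIC)
    cv2.imwrite("pics/"+n,im)
E
python3 - <<'E'
from h import *
import pickle
for n in("scene","top"):
    c=r.camera(n); save(c,n+"0.png",1.4); pickle.dump(c,open(n+"0.pkl","wb")); print(n,c["fov_y"],c["cx"],c["cy"],c["dist_coeffs"],np.round(c["T"],3).tolist())
s=r.state(); print(s["clock"],s["tool_pos"],s["ee_rot"],s["wrist_force"],s["grip_width"])
E
```

```text
scene 46.38415341106694 277.18724905959107 206.43458741393138 [-0.09918879  0.          0.          0.          0.        ] [[-0.809, 0.326, -0.489, -0.008], [-0.588, -0.444, 0.676, 0.779], [0.003, 0.834, 0.551, 0.692], [0.0, 0.0, 0.0, 1.0]]
top 53.47674350499085 279.3287062236189 210.33330909370838 [-0.06462246  0.          0.          0.          0.        ] [[-0.025, 0.991, -0.128, 0.451], [-1.0, -0.022, 0.022, 0.003], [0.019, 0.129, 0.991, 1.093], [0.0, 0.0, 0.0, 1.0]]
0.1 [ 0.178443   -0.51954247  0.23029648] [-1.06816243e-03  9.86346310e-01  1.64680822e-01 -2.08576161e-04] [0.01454001 0.93805735 0.22003995] 0.9968983612916973
```

View pics/top0.png

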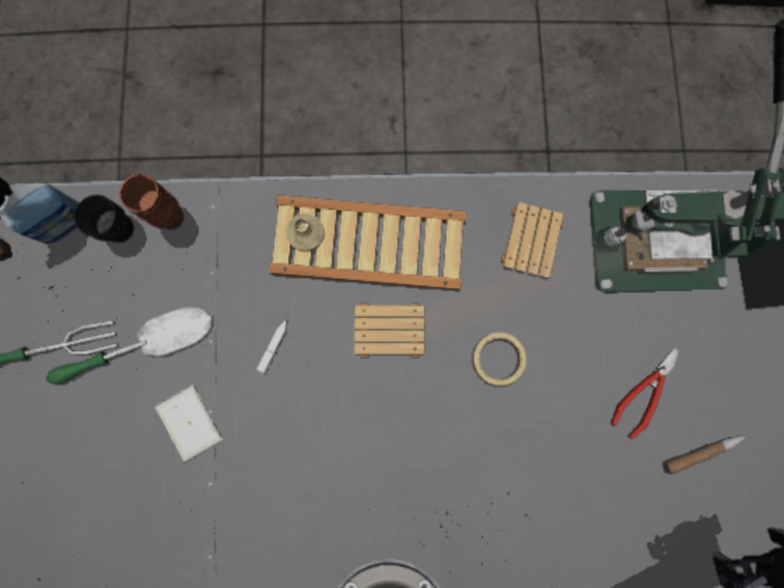

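View pics/scene0.png

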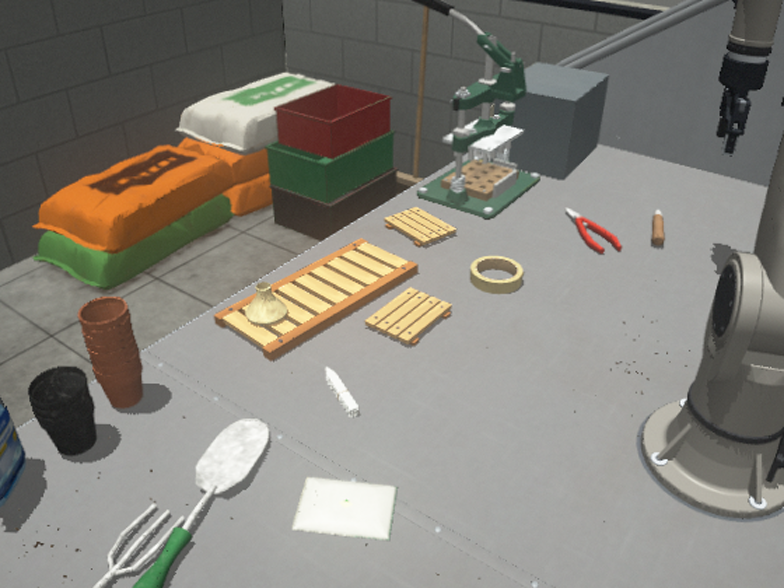

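The top view shows the stand's board corners at about (355,305), (425,305), (425,355) and (355,355), in 1.4x-scaled pixels. The rack's front edge runs from (271,283) to (461,289), with the rose at (303,232), the labels at (272,347) and the tape at (499,358). A second, similar stand lies to the right at (532,240), farther from the base, so it's a decoy. The scene view agrees with this layout.

Run:
```python
from h import *
import pickle
c=pickle.load(open("top0.pkl","rb"))
f=lambda l,z:np.round(plane(c,np.array(l)/1.4,z),3)[:,:2].tolist()
print("stand",f([(355,305),(425,305),(425,355),(355,355)],.016))
print("rack TL TR BR BL",f([(277,197),(466,212),(461,288),(271,274)],.02))
print("rose",f([(304,231)],.03),"labels",f([(285,322),(262,372)],.015),"tape",f([(499,359)],.02), "decoy",f([(532,240)],.016))
for n in("top","scene"):
    c=pickle.load(open(n+"0.pkl","rb"))
    im=cv2.resize(c["image"],None,fx=1,fy=1)
    b={"top":(180,130,350,270),"scene":(140,160,340,260)}[n]
    im=c["image"][b[1]:b[3],b[0]:b[2]]
    cv2.imwrite(f"pics/{n}_crop.png",cv2.resize(im,None,fx=4,fy=4,interpolation=cv2.INTER_CUBIC))
```

```text
stand [[0.572, 0.047], [0.569, -0.083], [0.476, -0.08], [0.48, 0.049]]
rack TL TR BR BL [[0.781, 0.191], [0.744, -0.167], [0.599, -0.151], [0.633, 0.202]]
rose [[0.711, 0.139]] labels [[0.543, 0.177], [0.453, 0.22]] tape [[0.465, -0.216]] decoy [[0.689, -0.291]]
```

View pics/top_crop.png

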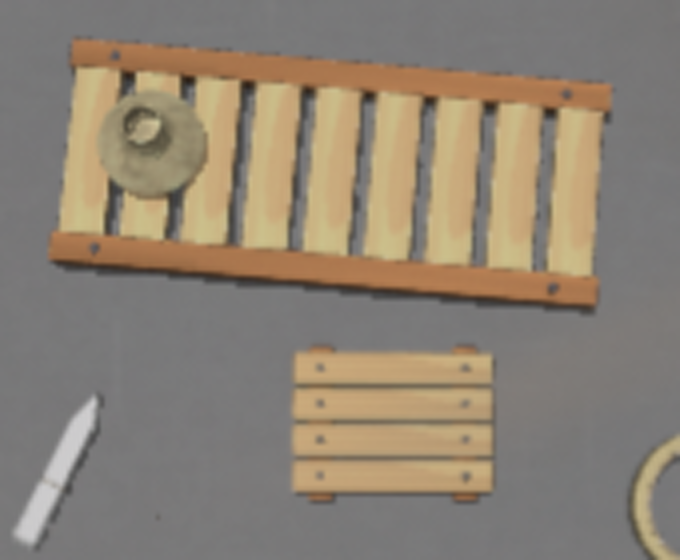

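The measured sizes match: the stand is about 130 x 93 mm and the rack about 360 x 148 mm. The rack's yaw is about -0.097 and the stand's about -0.025. Next I check reachability over the planned poses, then move in behind the stand.

```bash
cat >> h.py <<'E'
from scipy.spatial.transform import Rotation as Ro
PSI=-0.097; F=np.array([0.616,0.0255]); X=np.array([np.cos(PSI),np.sin(PSI)]); Y=np.array([-np.sin(PSI),np.cos(PSI)])
def quat(phi,psi=PSI):
    q=(Ro.from_euler('z',psi)*Ro.from_euler('y',-phi)*Ro.from_euler('x',np.pi)).as_quat(); return [q[3],q[0],q[1],q[2]]
def W(xr,yr,z): return np.r_[F+xr*X+yr*Y,z]     # rack-front frame -> world
def toR(p): d=np.array(p[:2])-F; return np.array([d@X,d@Y,p[2]])
def force():
    f=np.array(r.state()["wrist_force"]); return np.array([f[:2]@X,f[:2]@Y,f[2]])
E
python3 - <<'E'
from h import *
for x,z in((-.16,.02),(-.12,.03),(-.1,.08),(-.03,.1),(.0,.08),(-.01,.03)):
    print(x,z,[(round(np.degrees(p)) ,None if (j:=r.inverse_kinematics(W(x,-.05,z),quat(p))) is None else np.round(j,2).tolist()) for p in (0,.4,.8)])
r.grip(0.35)
r.reach(W(-.17,-.049,.12),quat(0))
s=r.state();print(s["clock"],s["tool_pos"],toR(s["tool_pos"]),s["grip_width"],force())
save(r.camera("wrist"),"w1.png",1.4)
print(s["joint_positions"])
E
```

```text
-0.16 0.02 [(0, [0.42, 0.42, -0.53, 2.02, 0.3, 0.78, -1.96]), (23, [0.49, 0.25, -0.62, 2.38, 0.96, 0.26, -2.65]), (46, None)]
-0.12 0.03 [(0, [0.37, 0.46, -0.49, 1.91, 0.28, 0.84, -1.93]), (23, [0.21, 0.25, -0.29, 2.29, 0.56, 0.25, -2.25]), (46, None)]
-0.1 0.08 [(0, [0.38, 0.42, -0.5, 1.81, 0.24, 0.97, -1.89]), (23, [0.53, 0.22, -0.63, 2.19, 0.49, 0.42, -2.15]), (46, [0.85, 0.35, -1.06, 2.52, 2.31, 0.57, 2.35])]
-0.03 0.1 [(0, [0.32, 0.52, -0.44, 1.59, 0.24, 1.08, -1.85]), (23, [0.44, 0.31, -0.55, 2.0, 0.45, 0.52, -2.07]), (46, [0.41, 0.26, -0.53, 2.36, 2.39, 0.34, 2.25])]
0.0 0.08 [(0, [0.28, 0.59, -0.4, 1.53, 0.25, 1.08, -1.84]), (23, [0.29, 0.37, -0.37, 1.95, 0.4, 0.48, -2.02]), (46, [0.41, 0.37, -0.53, 2.3, 2.41, 0.39, 2.27])]
-0.01 0.03 [(0, [0.26, 0.63, -0.37, 1.6, 0.26, 0.97, -1.86]), (23, [0.14, 0.42, -0.19, 2.02, 0.38, 0.33, -2.03]), (46, [0.55, 0.55, -0.71, 2.34, 2.46, 0.61, 2.3])]
2.7833 [ 0.44236189 -0.00788344  0.12009497] [-0.16958875 -0.05004301  0.12009497] 0.35360212985245426 [ 0.9701816  -0.10729417  0.2845098 ]
[ 0.50923838  0.24898005 -0.61599307  1.93583808  0.16979669  1.00741369
 -1.85296315]
```

View pics/w1.png

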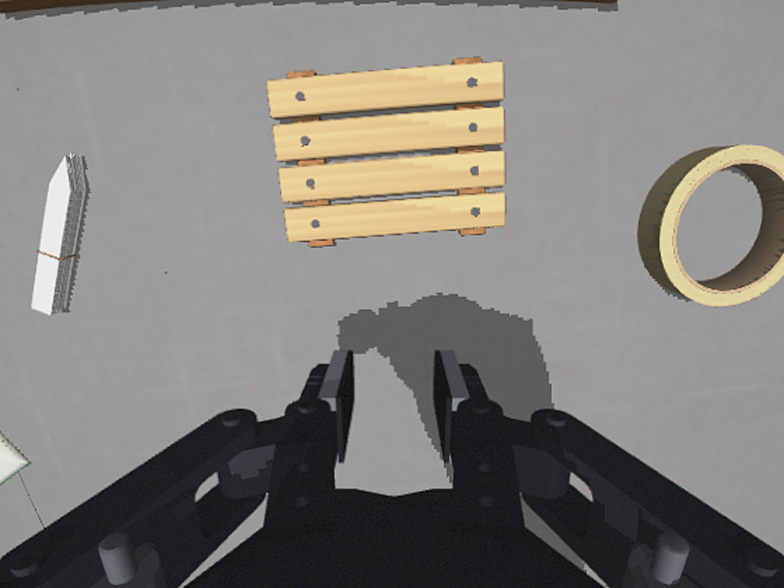

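The wrist view shows the fingers behind the stand. The board corners are at about (267,80), (504,62), (506,226) and (288,242), and the gap between the rear feet runs from 336 to 460. I refine the position from these, then lower the fingers.

Run:
```python
from h import *
c=r.camera("wrist")
P=plane(c,np.array([(267,80),(504,62),(506,226),(288,242)])/1.4,.016)
print(np.round([toR(p) for p in P],3)); print("mid near edge",np.round(toR((P[2]+P[3])/2),3), "yaw y-axis",np.arctan2(*( (P[3]-P[2])[:2]))*-1)
e=plane(c,np.array([(5,14),(610,4)])/1.4,.02); print("rack edge",np.round([toR(p) for p in e],3))
y=toR((P[2]+P[3])/2)[1]
s=r.state();x0=toR(s["tool_pos"])[0]
r.move_linear(W(x0,y,.02),velocity=.15)
print(force()); f0=force()
hit=r.move_linear(W(x0,y,-.012),velocity=.02,contact_N=2)
s=r.state();print(hit,toR(s["tool_pos"]),s["clock"],force())
```

```text
[[-0.048  0.019  0.016]
 [-0.039 -0.11   0.016]
 [-0.128 -0.117  0.016]
 [-0.137  0.013  0.016]]
mid near edge [-0.132 -0.052  0.016] yaw y-axis -0.02548731940016496
rack edge [[-0.007  0.164  0.02 ]
 [-0.01  -0.164  0.02 ]]
[-0.36233699 -0.02367553 -0.09879847]
True [-0.16972364 -0.05194222 -0.00034504] 4.7083 [ 0.05765949 -1.33816094  5.38374291]
```

Run:
```python
from h import *
y=-.052
r.move_linear(W(-.17,y,.003),velocity=.03)
print(force())
h=r.move_linear(W(-.08,y,.003),velocity=.03,contact_N=4)
s=r.state();print(h,np.round(toR(s["tool_pos"]),4),s["clock"],force())
c=r.camera("wrist"); save(c,"w2.png",1.4)
```

```text
[ 0.46789664 -0.50432358  0.39279881]
True [-0.1082 -0.0521  0.0022] 6.9083 [ 0.2831472   0.80694519 -0.45208085]
```

View pics/w2.png

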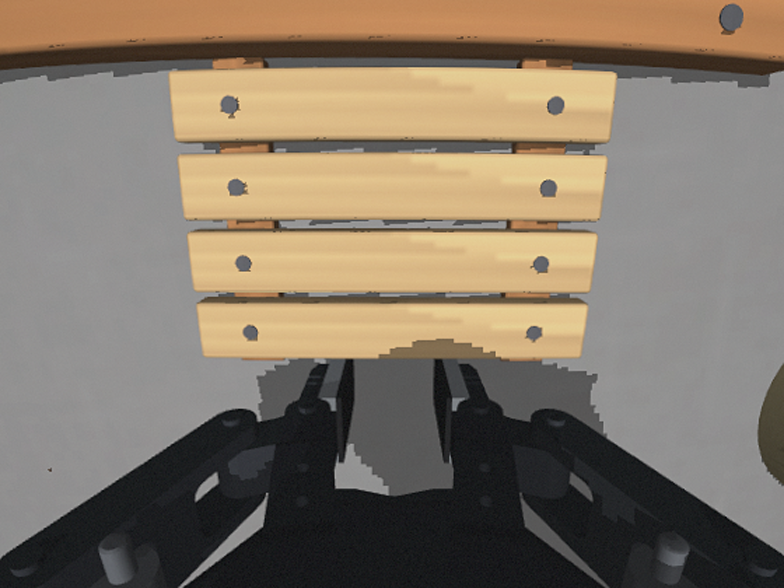

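The stand is now square, with its feet against the rail and the fingertips on the near board edge between the feet. Next I press lightly and lift along the arc using force feedback.

```bash
cat >> h.py <<'E'
YS=-.052
def contact(th):   # near-bottom board edge rel. to wall foot (x,z), stand tilted by th, far end in the corner
    s,c=np.sin(th),np.cos(th)
    return np.array([-.095*c+.007*s-max(.007*s,.016*s-.005*c), .095*s+.007*c])
def tcp(th,phi,b,off=.0045):
    x,z=contact(th); s,c=np.sin(phi),np.cos(phi)
    # tool x -> (c,s), behind TCP along -axis -> (-s,c)
    return x+b-(.0115*c-off*s), z-(.0115*s+off*c)
E
cat > lift.py <<'E'
from h import *
def lift(t0,t1,b,Ft,phis,dth=1.5,kf=.00012,fmax=14,v=.03):
    th=t0; n=0
    while th<t1:
        th=min(th+dth,t1); phi=phis(th)
        x,z=tcp(np.radians(th),phi,b)
        r.move_linear(W(x,YS,z),velocity=v,frame=quat(phi))
        f=force(); N=-f[0]*np.cos(phi)-f[2]*np.sin(phi)
        b+=np.clip(kf*(Ft-N),-.0006,.0008)
        if n%2==0: print(round(th,1),"b %.4f N %.1f"%(b,N),np.round(f,1))
        n+=1
        if np.linalg.norm(f)>fmax: print("FMAX",th,f); break
    return th,b
E
python3 - <<'E'
from lift import *
x,z=tcp(0,0,0); p=toR(r.state()["tool_pos"]); b=p[0]-x; print(x,z,b)
for i in range(14):
    b+=.0005; x,z=tcp(0,0,b); r.move_linear(W(x,YS,z),velocity=.02); f=force()
    print(round(b,4),np.round(f,1))
    if f[0]<-5.5: break
th,b=lift(0,9,b,6.,lambda t:0.)
s=r.state();print(th,b,s["clock"],np.round(toR(s["tool_pos"]),4))
c=r.camera("scene"); cv2.imwrite("pics/s3.png",cv2.resize(c["image"][170:270,200:360],None,fx=4,fy=4,interpolation=cv2.INTER_CUBIC))
E
```

```text
-0.1065 0.0025000000000000005 -0.002058213898450803
-0.0016 [0.6 0.6 1. ]
-0.0011 [ 0.  -0.1 -1.2]
-0.0006 [-2.2  0.2  1. ]
-0.0001 [-3.7 -0.1  3. ]
0.0004 [-4.4 -0.4  5.4]
0.0009 [-5.2  0.2  3.9]
0.0014 [-7.   0.2  4.5]
1.5 b 0.0016 N 4.4 [-4.4  0.6 -0.5]
4.5 b 0.0015 N 7.2 [-7.2  1.1 -1. ]
7.5 b 0.0016 N 5.7 [-5.7  1.  -0.2]
9.0 0.0016236805948675386 10.2083 [-0.1056 -0.0518  0.0169]
```

View pics/s3.png

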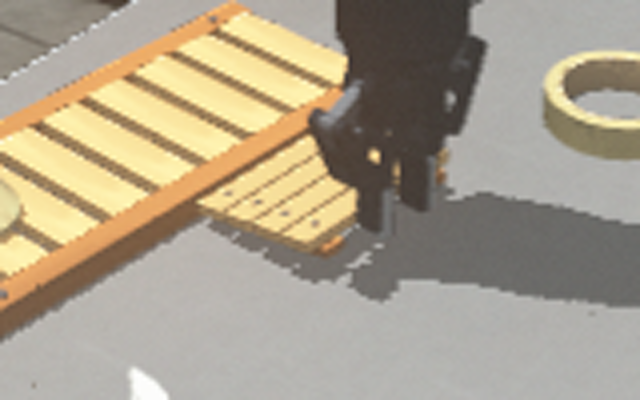

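The near edge appears lifted, with a shadow gap under the foot at (330,245), and the contact force is steady at about 6 N. I continue the arc, pitching the fingers under as the tilt increases.

Run:
```python
from lift import *
ph=lambda t: np.clip((t-9)/35,0,1)*.3
th,b=lift(9,42,.0016,5.,ph)
s=r.state();print(th,b,s["clock"],np.round(toR(s["tool_pos"]),4))
c=r.camera("scene"); cv2.imwrite("pics/s4.png",cv2.resize(c["image"][150:270,200:360],None,fx=4,fy=4,interpolation=cv2.INTER_CUBIC))
```

```text
10.5 b 0.0015 N 6.2 [-6.2  0.5  0.3]
13.5 b 0.0011 N 6.0 [-6.1  0.4  0.7]
16.5 b 0.0009 N 6.2 [-6.3  0.7  0.1]
19.5 b 0.0009 N 4.8 [-5.   0.5  1.7]
22.5 b 0.0009 N 4.7 [-4.9  1.5  1.1]
25.5 b 0.0009 N 5.2 [-5.5  0.7  1.4]
28.5 b 0.0009 N 5.8 [-6.1  0.1  1.1]
31.5 b 0.0008 N 5.5 [-6.  -0.4  2. ]
34.5 b 0.0008 N 4.8 [-5.2 -0.   1.1]
37.5 b 0.0009 N 4.0 [-4.6  0.2  2. ]
40.5 b 0.0015 N 1.9 [-2.3 -0.5  1.2]
42.0 0.0019216289184522666 15.7583 [-0.0807 -0.052   0.0615]
```

View pics/s4.png

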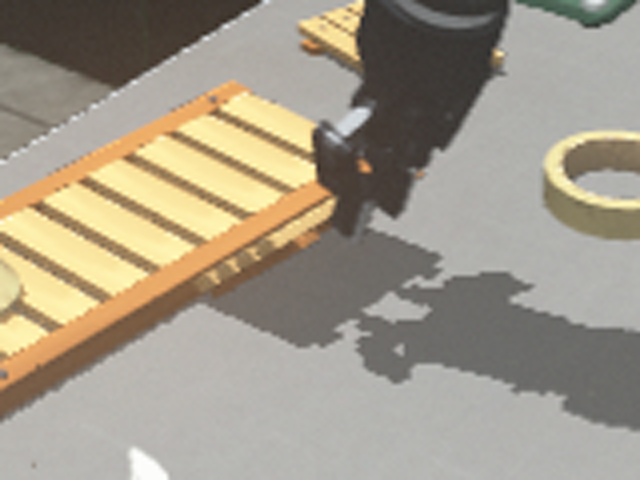

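The tilt is about 42° and the stand is resting on the fingertips. I continue to near vertical, then push it gently over the edge.

Run:
```python
from lift import *
ph=lambda t: min(.283,np.radians(90-t)*.65)
th,b=lift(42,87,.0019,2.5,ph,dth=1.8)
s=r.state();p=toR(s["tool_pos"]);print(th,b,s["clock"],np.round(p,4))
phi=ph(87)
x=p[0]
while x<.028:
    x+=.004
    r.move_linear(W(x,YS,p[2]),velocity=.03,frame=quat(phi)); f=force()
    print("%.3f"%x,np.round(f,1))
    if np.linalg.norm(f)>12: break
r.sleep(.3)
s=r.state();print(s["clock"],np.round(toR(s["tool_pos"]),4))
c=r.camera("scene"); cv2.imwrite("pics/s5.png",cv2.resize(c["image"][120:270,170:360],None,fx=4,fy=4,interpolation=cv2.INTER_CUBIC))
```

```text
43.8 b 0.0020 N 1.5 [-1.8 -0.8  1. ]
47.4 b 0.0025 N 0.4 [-0.4  0.9  0.2]
51.0 b 0.0030 N 0.4 [-0.7 -0.3  0.7]
54.6 b 0.0035 N 0.2 [-0.1 -0.4 -0.1]
58.2 b 0.0039 N 1.2 [-1.3  0.6  0.3]
61.8 b 0.0043 N 0.8 [-0.7  0.1 -0.6]
65.4 b 0.0048 N 0.4 [-0.4  0.2 -0.1]
69.0 b 0.0053 N 0.7 [-0.6 -0.2 -0.5]
72.6 b 0.0058 N 0.1 [-0.2 -0.8  0.3]
76.2 b 0.0064 N -0.3 [ 0.5  0.9 -1.2]
79.8 b 0.0070 N -0.5 [ 0.4 -0.1  0.9]
83.4 b 0.0076 N 0.2 [-0.2 -0.1  0.5]
87.0 b 0.0083 N -0.7 [ 0.7 -0.  -0.2]
87 0.008531274263575339 22.3083 [-0.017  -0.052   0.0904]
-0.013 [-0.6  0.6 -0.2]
-0.009 [ 0.4  0.  -1.1]
-0.005 [ 0.1 -0.2  0.3]
-0.001 [ 0.2 -0.   0.2]
0.003 [ 0.8 -0.3  0.8]
0.007 [ 0.3  0.7 -0. ]
0.011 [-0.3  0.1  0.3]
0.015 [-0.4 -0.2 -0.3]
0.019 [-0.1  0.6 -0.6]
0.023 [0.3 0.3 0.2]
0.027 [0.  0.7 0.2]
0.031 [-0.5 -0.3 -0.6]
26.0 [ 0.0309 -0.052   0.0904]
```

View pics/s5.png

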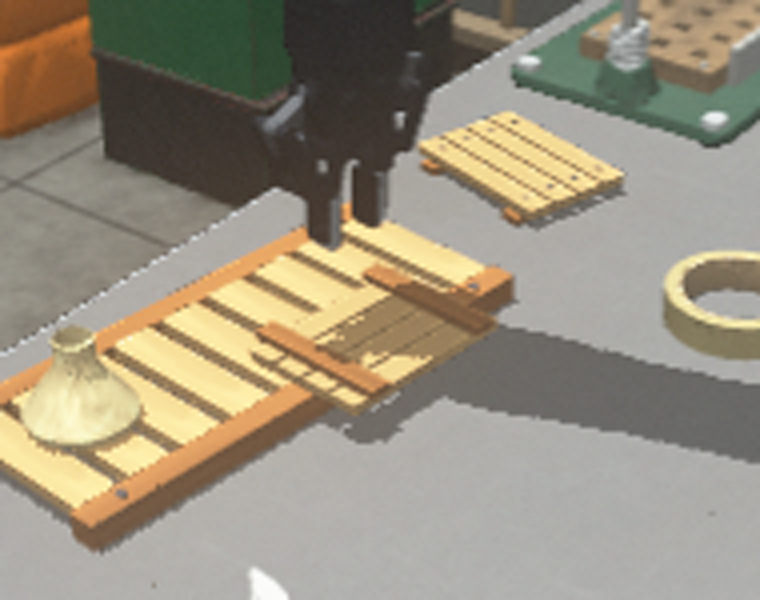

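The stand has tipped over: it lies face down on the rack with feet up, overhanging the front edge near (380,400). I pull back and measure from the wrist camera.

Run:
```python
from h import *
p=toR(r.state()["tool_pos"])
r.move_linear(W(p[0],YS,.12),velocity=.15)
r.move_linear(W(-.1,YS,.12),velocity=.15,frame=quat(0))
s=r.state();print(s["clock"],np.round(toR(s["tool_pos"]),4),force())
import pickle
c=r.camera("wrist"); save(c,"w6.png",1.4); pickle.dump(c,open("w6.pkl","wb"))
```

```text
27.425 [-0.0992 -0.0521  0.12  ] [0.83505643 0.10049497 0.23019917]
```

View pics/w6.png

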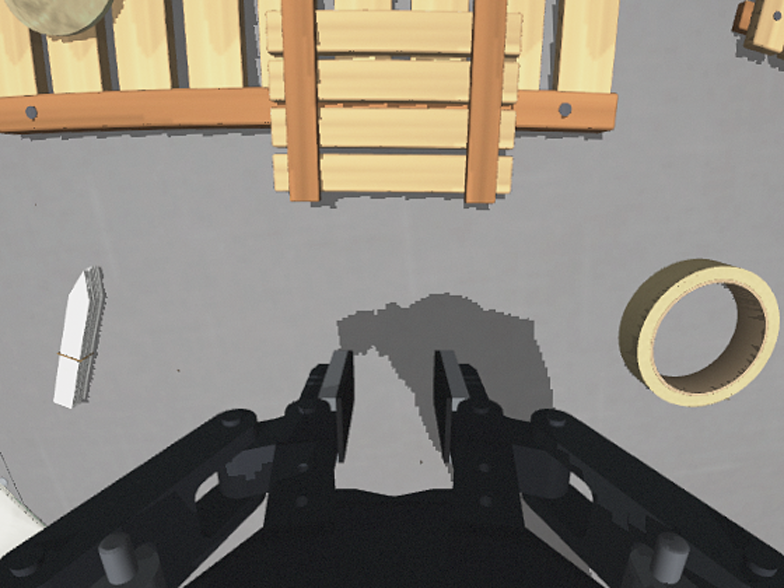

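The stand is square and centred on the fingers, with the gap between its feet at x 320-467. The near foot ends (row 201) overhang the rack edge (row ~127). I lower the fingers behind it and push on until it's centred in depth.

Run:
```python
from h import *
import pickle
c=pickle.load(open("w6.pkl","rb"))
print("near feet ends",np.round([toR(p)[:2] for p in plane(c,np.array([(305,201),(481,203)])/1.4,.036)],3),"rack edge",np.round([toR(p)[:2] for p in plane(c,np.array([(200,127),(600,130)])/1.4,.02)],3))
r.move_linear(W(-.1,YS,.0245),velocity=.12)
x=-.1; n=0
h=r.move_linear(W(-.02,YS,.0245),velocity=.05,contact_N=9); print(h,np.round(toR(r.state()["tool_pos"]),4),np.round(force(),1))
if not h:
    h=r.move_linear(W(.0165,YS,.0245),velocity=.03,contact_N=9); print(h,np.round(toR(r.state()["tool_pos"]),4),np.round(force(),1))
r.move_linear(W(-.03,YS,.026),velocity=.08)
r.move_linear(W(-.1,YS,.12),velocity=.15)
print(r.state()["clock"])
c=r.camera("wrist"); save(c,"w7.png",1.4); pickle.dump(c,open("w7.pkl","wb"))
c=r.camera("top"); pickle.dump(c,open("top7.pkl","wb"))
```

```text
near feet ends [[-0.042 -0.005]
 [-0.043 -0.099]] rack edge [[-0.002  0.055]
 [-0.003 -0.167]]
False [-0.0199 -0.052   0.0246] [-0.8 -0.5  0.7]
False [ 0.0166 -0.052   0.0245] [-1.1 -0.4  0.8]
33.2083
```

View pics/w7.png

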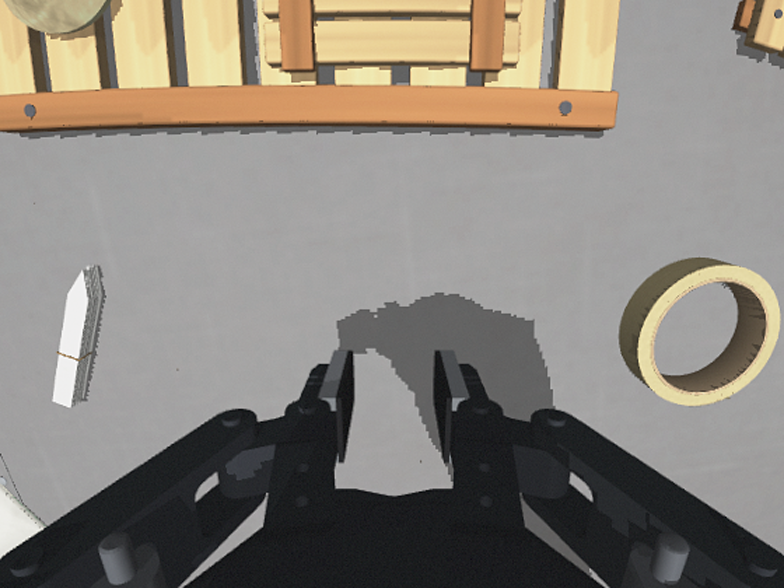

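The stand is now wholly behind the front edge: its feet end at row 70 and the edge is at row ~127. I move the arm clear and check the far edge from above.

Run:
```python
from h import *
import pickle
c=pickle.load(open("w7.pkl","rb"))
print("near feet ends",np.round([toR(p)[:2] for p in plane(c,np.array([(297,71),(488,71)])/1.4,.036)],3),"rack edge",np.round([toR(p)[:2] for p in plane(c,np.array([(200,127),(600,130)])/1.4,.02)],3))
r.reach(W(-.2,-.05,.25),quat(0)); r.sleep(.2)
c=r.camera("top"); pickle.dump(c,open("top8.pkl","wb"))
cv2.imwrite("pics/t8.png",cv2.resize(c["image"][130:270,170:360],None,fx=4,fy=4,interpolation=cv2.INTER_CUBIC))
print(r.state()["clock"])
```

```text
near feet ends [[ 0.021 -0.004]
 [ 0.021 -0.099]] rack edge [[-0.003  0.054]
 [-0.004 -0.166]]
34.2583
```

View pics/t8.png

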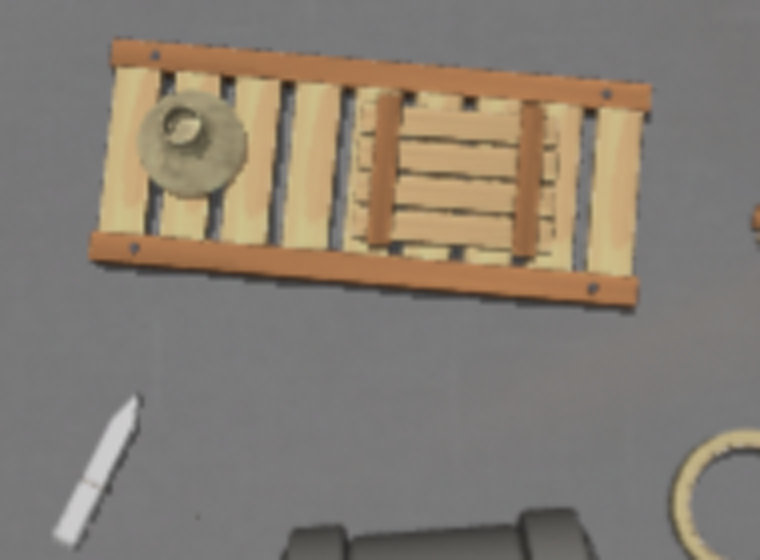

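The stand lies face down and centred in depth: its feet span rows 93-255, between the rack's outer edges. The rose, labels and tape haven't moved, so I hand it in.

```bash
python3 -c "
from bench import r
print(r.finish_job(), r.state()['clock'])"
```

```text
the job is handed in; nothing more can be done
the job is handed in; nothing more can be done
```

The pot stand is upside down on the drying rack with no overhang; it was pushed and tipped over the front edge without gripping, using about 6 N against it and about 34 of the 69 s, and the rose, labels and tape were not touched.

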